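# Square up the tealights with a bench scraper

### The job

Take the bench scraper out of its holder and use its straight blade to sweep the four tealights on the tray together into one row against the metal back stop (which is clamped at a different depth each time), without touching them with the gripper. When the row has met the stop, press it home through the blade for about a second with a light steady push of about 7 newtons, never more than 12, because the cups dent. Then stand the scraper back in its holder, leaving the row snug against the stop and the mug, flat tin and garlic where they are.

Things in the scene. Friction and masses are not known exactly. Their poses are not given: they have to be found in the camera images.
- tray: Fixed wooden tray, 220 mm (x) by 212 mm (y), floor top 6 mm above the worktop; side rails 18 mm high, 200 mm clear between them; front (-x) end open, back stop near the +x end. Origin: underside centre, on the worktop; x from open front to stop, z up. Tealights start one to a lane (y = -69, -23, 23, 69 mm, +-4) with x within +-45 mm, so a blade set down at x = -85 mm is behind them all.
- stop_rear (a point): Mark on the tray, x = 95 mm, y = 0 in its frame, on the floor; axes as the tray's. The back stop is a rigid, firmly clamped metal bar across the tray, 12 mm high above the floor, 200 mm long (y). It is clamped anew each time with its near face square to x and 0 to 12 mm from this mark towards the open front; where exactly is not measured, so find it by feel. A tealight touching it is centred 19 mm before its face.
- tealight_1: Aluminium tealight cup with green wax, 38 mm diameter, 15 mm tall, about 20 g, standing loose on the tray floor. Origin: centre of its underside; z up. Its yaw means nothing.
- tealight_2: Aluminium tealight cup with green wax, 38 mm diameter, 15 mm tall, about 20 g, standing loose on the tray floor. Origin: centre of its underside; z up. Its yaw means nothing.
- tealight_3: Aluminium tealight cup with green wax, 38 mm diameter, 15 mm tall, about 20 g, standing loose on the tray floor. Origin: centre of its underside; z up. Its yaw means nothing.
- tealight_4: Aluminium tealight cup with green wax, 38 mm diameter, 15 mm tall, about 20 g, standing loose on the tray floor. Origin: centre of its underside; z up. Its yaw means nothing.
- scraper: Bench scraper, 180 g: upright steel blade 170 mm long (y), 6 mm thick (x), 52 mm tall; on top a flat-sided red handle 130 mm long (y), 24 mm thick (x), 51 to 77 mm above the blade's lower edge. Origin: middle of the lower edge; z up. Both faces alike. Starts standing loosely in the holder. Grip the handle across its thickness from above at its middle, firmly (80 N).
- holder: Fixed dark wooden block, 71 by 130 mm, 38 mm high, with a slot along its y, open at both ends: 11 mm wide (17 mm in the top 4 mm), 30 mm deep, slot floor 8 mm above the worktop. Origin: underside centre; z up, y along the slot. The stored scraper stands on the slot floor, blade along the slot, middle to middle, either way round.
- mug_2: Small red and white mug, 62 by 92 mm, 51 mm high, a bystander. Origin: centre of its underside.
- tin_2: Flat blue-lidded tin, 63 by 105 mm, 26 mm high, a bystander. Origin: centre of its underside.
- garlic_1: Garlic bulb, about 60 mm across and 58 mm high, a bystander. Origin: centre of its underside.
There are look-alikes about, which are no part of the job. Leave any blue or purple look-alike of the tealight_2 alone.

How it is judged:
By the outcome, as a careful person would: the job done as asked, in the order asked, and still so for the second after the job is handed in, with the robot touching nothing.
It also fails if it takes over 67 s, if anything falls off the work surface, if the arm or the gripper's body presses on something with over 40 N, if the wrist force passes 120 N, or if a joint passes its speed limit or range.

### The arm

A 6-joint arm with a two-finger parallel gripper is mounted at the origin on a cart in front of the work surface, level with it; the furniture and walls round the work are solid. World frame = base frame: x ahead of the robot, y to its left, z up, the work surface at z = 0. Lengths are in m, angles in rad, forces in N, time in s.
With the tool pointing down it reaches from about 0.3 to 0.875 m from the base axis. Payload 6.4 kg.
Tool frame: the origin (TCP) lies between the finger pads; the fingertips stand 22 mm ahead of it and the grasp point (between the pads) lies 3 mm ahead of it; z points along the fingers, y is the line along which they close (so a half turn about z gives the same grasp; the last joint's range is limited). The gripper opens to 88 mm and grips with 3 to 60 N. Pads are 18 mm wide; open, the fingers measure 123 mm over their backs; the gripper's body (75 mm by 187 mm) begins 45 mm behind the grasp point.
Start: joints at [1.032, 0.181, 1.607, -0, 1.354, -0.206], TCP at [0.188, 0.543, 0.229] pointing down, gripper open.
Joint ranges: [-2.99, 2.99], [-0.89, 2.07], [0.3, 2.58], [-1.14, 4.28], [0, 2.63], [-3.12, 3.12]. Speed limits (rad/s): [2.57, 2.57, 3.01, 3.14, 3.14, 3.14].

### API

Orientations are given as a unit quaternion [w, x, y, z].
In Python, from bench import robot gives the robot as it stands.
- The arm moves only by the tool move_arm, never from a script. Its argument "increments" is a list of rows, each a list of 5 numbers: the shift along the tool's x, y, z in m, then the turn about the tool's z in degrees, then the closure, from -1 (fully open) to 1 (shut). In form: [[tx, ty, tz, roll, fingers], ...]. A call has 1 to 20 rows; each row is the pose to reach, as a shift and turn from the pose commanded when the call began, along the tool's axes at that moment; what a row does not reach only later rows make up. A row lasts 1/8 s, in which the tool goes at most 62.5 mm and 10.7 degrees, less where a joint would pass 70% of its speed; a pose out of reach is approached as far as the arm can. A call with a gripper value outside its range is refused whole. The fingers move at their own pace and stop on an object; the grip force is fixed at half the most. Time passes only in rows, so rows that repeat a pose let the fingers close. It gives the time, the measured TCP pose, the force, the opening and the grip force at its end, in the units of the state.
- robot.read_state(): the state, without advancing time (a new reading comes with each control period).
- robot.capture(name): name is "scene" or "side" or "wrist"; returns the picture (400x640x3 uint8, red, green, blue); there is no depth.
- robot.camera_model(name): a dict with "fx", "fy", "cx", "cy" (pixels), "T" (4x4, takes a point from camera to world coordinates); the wrist camera has in their place "hand_eye" (4x4, takes a point from camera to tool coordinates, whose origin is the TCP and whose axes are the flange's). Camera axes: x right, y down, z forward; pixel columns grow to the right and rows downward; lengths in m; the calibration is good to about 2 mm. A picture is of the moment at which its call begins: read the wrist's pose just before it. camera_model takes no time and is no camera call.
- robot.job_done(): hands the job in; it is judged then, once.
Trained networks look in the newest picture that a camera, given by its name, has taken for a name from the list of things; names that differ only in an ending like _2 or _b are one class to them, and where a whole thing is asked for, a point or a joint stands for the part that bears it (a point fixed in the world has none). Each returns a list of dicts, best first, with "p" (0 to 1); they miss things now and then, are a little off and sometimes report something else, mostly with a low value. They report only what shows in the picture. A call takes as long as a camera call. They do not tell look-alikes from the thing itself.
- robot.boxes_of(query, camera): "location" ([x, y, z] in m, in world coordinates, good to about 4 mm: the middle of the surface that is visible of it).
- robot.silhouettes(query, camera): "mask" (400x640 bool, what is visible of it).
- robot.tip_of(query, camera): "location" ([x, y, z] in m, in world coordinates, good to about 4 mm: a listed point, or the origin of a listed thing).
The state is a dict: "time": time; "joints": joint angles; "joint_velocities": joint speeds; "effort": joint torques, N m; "eef_pos": TCP position; "tool_rot": TCP orientation; "ft_force": force on the tool from outside, world axes, zero at the start; "moment": the same for the moment, N m; "width": opening from 0.0 (shut) to 1.0 (fully open); "finger_force": force on a finger pad.
Only numpy, scipy, OpenCV 4.12 (cv2) and the standard library are available. Lean on these libraries where they do the work, as an engineer would, in place of code of your own. Each camera call takes 0.05 s, during which the arm holds its last target. There are 200 camera calls.

## Working session

There is one attempt and no reset: what is moved stays moved. The work goes in short steps, Python scripts to look and compute and a tool call to move; the robot and the scene stay as the last step left them, time stands still between calls to the robot, and variables do not carry over. Pictures are saved under pics/ and viewed, at most 10 in all, crops included, and the job is handed in when it is done.

Besides the shell and the picture viewer there is one more tool, called after "Emit:" by a JSON object that holds its "api" and its "payload". move_arm: Moves the arm, as the interface text tells. Its arguments: {"type":"object","properties":{"increments":{"type":"array"}},"required":["increments"]}

```bash
mkdir -p pics; cat > h.py <<'E'
import numpy as np, cv2
from bench import robot
from scipy.spatial.transform import Rotation as R
def snap(c,name):
    im=robot.capture(c); cv2.imwrite(f'pics/{name}.png',im[:,:,::-1]); return im
def rot(q): return R.from_quat([q[1],q[2],q[3],q[0]]).as_matrix()
def st():
    s=robot.read_state(); print(s['time'],np.round(s['eef_pos'],4),np.round(s['tool_rot'],4),'F',np.round(s['ft_force'],2),'M',np.round(s['moment'],2),s['width'],s['finger_force']); return s
E
python3 - <<'E'
from h import *
s=st(); print(rot(s['tool_rot']).round(3))
a=snap('scene','a');b=snap('side','b')
cv2.imwrite('pics/ab.png',cv2.resize(np.vstack([a,b])[:,:,::-1],(480,600)))
for c in ['scene','side']:
  m=robot.camera_model(c);print(c,m['fx'],m['cx'],m['cy'],np.round(m['T'],3).tolist())
  for q in ['tray','stop_rear','tealight_1','scraper','holder','mug_2','tin_2','garlic_1']:
    for f in ([robot.tip_of] if q!='tealight_1' else [robot.tip_of,robot.boxes_of]):
      print(c,q,[(np.round(d['location'],3).tolist(),round(d['p'],2)) for d in f(q,c)])
E
```

```text
0.0 [0.1875 0.543  0.2284] [-3.000e-04  1.656e-01  9.862e-01 -8.000e-04] F [ 0.5  -0.81  0.07] M [0.02 0.   0.01] 1.0007999688979448 0.0
[[-0.945  0.327 -0.001]
 [ 0.327  0.945 -0.001]
 [ 0.    -0.002 -1.   ]]
scene 435.1157937823261 314.7482870206011 207.79573101162762 [[0.869, -0.243, 0.432, 0.151], [-0.495, -0.431, 0.754, -0.7], [0.003, -0.869, -0.495, 0.539], [0.0, 0.0, 0.0, 1.0]]
scene tray []
scene stop_rear [([0.649, -0.076, 0.007], 0.96)]
scene tealight_1 [([0.377, -0.036, -0.004], 0.85), ([0.554, -0.239, -0.003], 0.83), ([0.383, -0.132, 0.001], 0.72), ([0.46, -0.234, -0.003], 0.7), ([0.57, -0.141, 0.007], 0.67), ([0.603, -0.045, 0.006], 0.63), ([0.582, 0.005, 0.008], 0.49)]
scene tealight_1 [([0.457, -0.232, 0.006], 0.95), ([0.554, -0.238, 0.006], 0.84), ([0.381, -0.131, 0.007], 0.74), ([0.582, 0.004, 0.016], 0.7), ([0.601, -0.046, 0.015], 0.65), ([0.557, -0.095, 0.016], 0.52), ([0.378, -0.032, 0.009], 0.49)]
scene scraper [([0.499, 0.26, 0.008], 0.88), ([0.559, -0.092, 0.006], 0.52), ([0.603, -0.046, 0.008], 0.17)]
scene holder [([0.495, 0.252, 0.004], 0.71)]
scene mug_2 [(
[... 513 characters left out ...]
0.134, 0.003], 0.82), ([0.601, -0.049, 0.009], 0.8), ([0.556, -0.235, -0.0], 0.72), ([0.567, -0.138, 0.009], 0.59), ([0.558, -0.087, 0.005], 0.54), ([0.38, -0.038, 0.0], 0.54), ([0.585, 0.002, 0.009], 0.53)]
side tealight_1 [([0.569, -0.139, 0.015], 0.9), ([0.581, -0.0, 0.014], 0.84), ([0.377, -0.033, 0.008], 0.82), ([0.555, -0.237, 0.008], 0.78), ([0.381, -0.133, 0.01], 0.69), ([0.459, -0.235, 0.011], 0.62), ([0.557, -0.084, 0.013], 0.57)]
side scraper [([0.493, 0.257, 0.008], 0.63)]
side holder [([0.496, 0.252, -0.003], 0.82)]
side mug_2 [([0.702, 0.24, -0.001], 0.65)]
side tin_2 [([0.743, 0.075, 0.001], 0.71)]
side garlic_1 [([0.732, -0.197, -0.001], 0.85), ([0.742, 0.076, -0.004], 0.53)]
```

View pics/a.png

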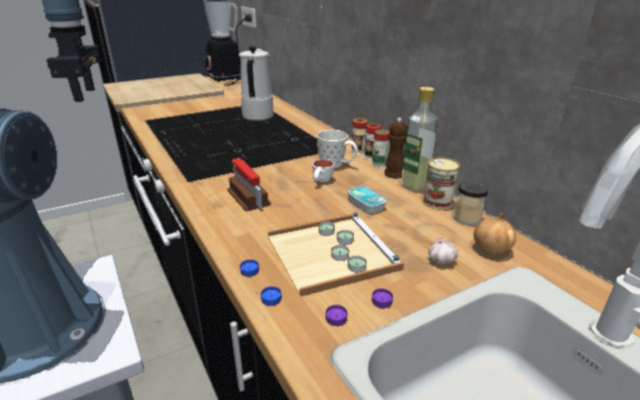

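View pics/b.png

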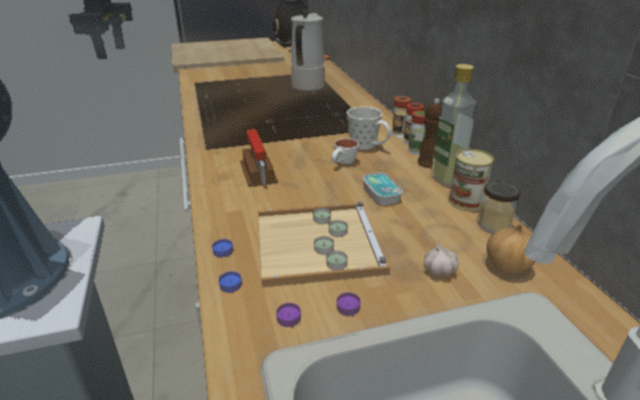

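The scene picture shows the red scraper in its dark holder at about (245,180). The tray at about (335,250) holds four green tealights, at (327,229), (345,237), (340,253) and (357,264). The stop bar is at about (375,238). The look-alikes are all outside the tray: blue at (249,268) and (271,296), purple at (336,315) and (382,298). The four green cups in the tray fit the description.

```bash
cat >> h.py <<'E'
def toplane(uv,z,K,T):
    uv=np.atleast_2d(np.array(uv,float)); d=np.c_[(uv[:,0]-K['cx'])/K['fx'],(uv[:,1]-K['cy'])/K['fy'],np.ones(len(uv))]@T[:3,:3].T
    o=T[:3,3]; return o+d*((z-o[2])/d[:,2])[:,None]
def cam(c,s=None):
    K=robot.camera_model(c)
    if c!='wrist': return K,np.array(K['T'])
    T=np.eye(4);T[:3,:3]=rot(s['tool_rot']);T[:3,3]=s['eef_pos']; return K,T@np.array(K['hand_eye'])
E
python3 - <<'E'
from h import *
K=robot.camera_model('wrist');print(K['fx'],K['cx'],K['cy'],np.round(K['hand_eye'],3).tolist())
a=cv2.imread('pics/a.png');cv2.imwrite('pics/c.png',cv2.resize(a[140:310,210:440],(800,591),interpolation=cv2.INTER_CUBIC))
E
```

```text
306.2752547619137 322.98227460062185 197.53644601121857 [[-0.001, -0.962, -0.274, 0.071], [1.0, -0.001, -0.0, -0.001], [0.0, -0.274, 0.962, -0.156], [0.0, 0.0, 0.0, 1.0]]
```

View pics/c.png

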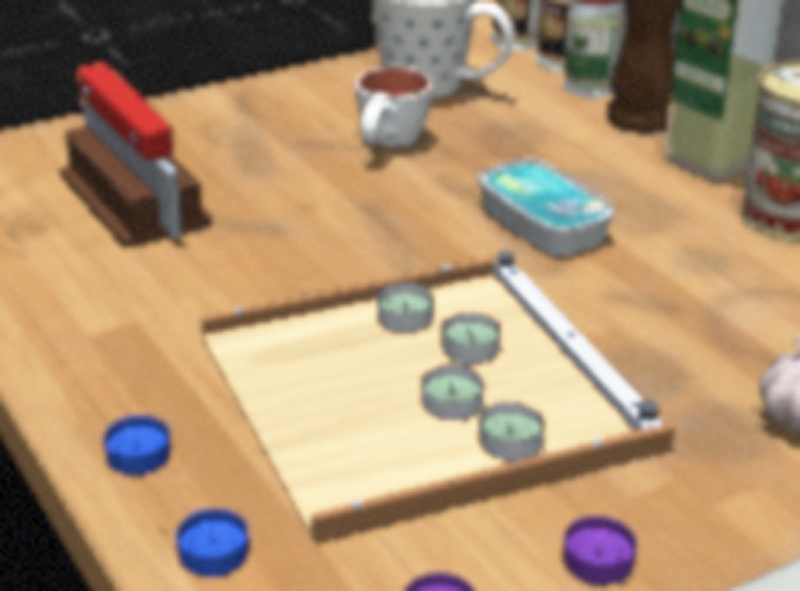

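The crop shows the four green cups in the tray at (405,307), (470,338), (452,391) and (511,431). The blue and purple ones lie outside it. The handle runs from (100,70) to (155,150).

```bash
python3 - <<'E'
from h import *
K,T=cam('scene')
f=lambda L,z:toplane([(210+u/3.478,140+v/3.478) for u,v in L],z,K,T).round(3)
p=f([(205,330),(312,524)],.006);print('front edge',p,np.degrees(np.arctan2(*(p[0]-p[1])[[1,0]]))-90)
p=f([(498,268),(640,425)],.018);print('stop near top edge',p,np.degrees(np.arctan2(*(p[0]-p[1])[[1,0]]))-90)
p=f([(102,66),(170,125)],.085);print('handle top far edge',p,np.degrees(np.arctan2(*(p[0]-p[1])[[1,0]]))-90)
p=f([(80,70),(146,136)],.085);print('handle top near edge',p,np.degrees(np.arctan2(*(p[0]-p[1])[[1,0]]))-90)
E
```

```text
front edge [[ 0.466  0.055  0.006]
 [ 0.437 -0.145  0.006]] -8.250387228905495
stop near top edge [[ 0.661  0.011  0.018]
 [ 0.633 -0.174  0.018]] -8.606473519788878
handle top far edge [[0.502 0.312 0.085]
 [0.505 0.192 0.085]] 1.4320961841646493
handle top near edge [[0.485 0.313 0.085]
 [0.484 0.184 0.085]] -0.44414443311192997
```

Emit:
{"api": "move_arm", "payload": {"increments": [[-0.055,-0.025,-0.003,10,-1],[-0.11,-0.05,-0.006,20,-1],[-0.165,-0.075,-0.01,30,-1],[-0.22,-0.1,-0.013,40,-1],[-0.275,-0.125,-0.016,50,-1],[-0.33,-0.15,-0.019,60,-1],[-0.386,-0.1745,-0.022,71,-1],[-0.386,-0.1745,-0.022,71,-1],[-0.386,-0.1745,-0.022,71,-1]]}}

```text
time: 2.12
eef_pos: [0.4953, 0.2525, 0.251]
tool_rot: [-0.0, 0.707, 0.707, -0.0]
ft_force: [0.6, 0.0, 0.1]
width: 0.996
finger_force: 0.0
```

```bash
python3 - <<'E'
from h import *
s=st(); print(rot(s['tool_rot']).round(3))
im=snap('wrist','w1'); K,T=cam('wrist',s)
hsv=cv2.cvtColor(im,cv2.COLOR_RGB2HSV)
red=(((hsv[...,0]<8)|(hsv[...,0]>172))&(hsv[...,1]>150)&(hsv[...,2]>60)).astype(np.uint8)
n,l,stt,c=cv2.connectedComponentsWithStats(red);i=1+np.argmax(stt[1:,4]);print(stt[i])
m=robot.silhouettes('holder','wrist');print([(d['p'],d['mask'].sum()) for d in m])
v,u=np.nonzero(l==i);p=toplane(np.c_[u,v],.085,K,T)[:,:2].astype(np.float32)
r=cv2.minAreaRect(p*1000);print('handle',r)
if m:
  v,u=np.nonzero(m[0]['mask']);print('holder',cv2.minAreaRect(toplane(np.c_[u,v],.038,K,T)[:,:2].astype(np.float32)*1000))
print([(d['location'],d['p']) for d in robot.tip_of('scraper','wrist')],[(d['location'],d['p']) for d in robot.tip_of('holder','wrist')])
E
```

```text
2.125 [0.4953 0.2525 0.251 ] [-4.000e-04  7.073e-01  7.069e-01 -2.000e-04] F [0.59 0.02 0.13] M [-0.06  0.08  0.03] 0.9958446048575313 0.0
[[ 0.001  1.    -0.001]
 [ 1.    -0.001  0.   ]
 [ 0.    -0.001 -1.   ]]
[ 310  111   25  118 2715]
[(0.9, np.int64(3485))]
handle ((493.6755065917969, 257.8366394042969), (25.606246948242188, 126.63883209228516), 0.45250922441482544)
holder ((493.5242919921875, 251.84725952148438), (67.65559387207031, 132.23573303222656), 0.40402257442474365)
[([0.4903, 0.2598, 0.0094], 0.85), ([0.5558, -0.0646, 0.0005], 0.68)] [([0.4962, 0.2531, 0.0012], 0.92)]
```

View pics/w1.png

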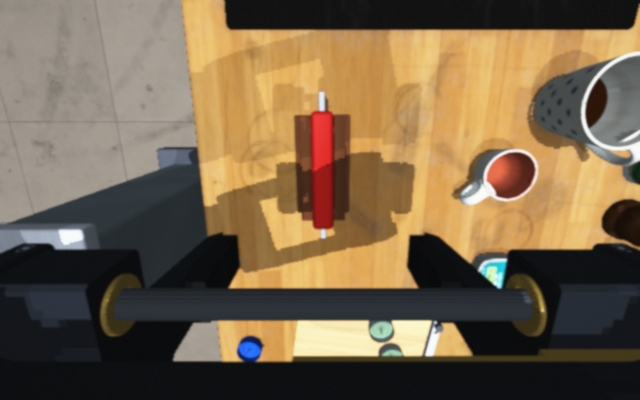

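The wrist picture shows the red handle at (322,170), in line with the tool, and the holder around it at (322,165). Next I descend and grip.

Emit:
{"api": "move_arm", "payload": {"increments": [[0.004,-0.0015,0.05,-0.4,-1],[0.004,-0.0015,0.1,-0.4,-1],[0.004,-0.0015,0.15,-0.4,-1],[0.004,-0.0015,0.176,-0.4,-1],[0.004,-0.0015,0.176,-0.4,1],[0.004,-0.0015,0.176,-0.4,1],[0.004,-0.0015,0.176,-0.4,1],[0.004,-0.0015,0.176,-0.4,1],[0.004,-0.0015,0.176,-0.4,1],[0.004,-0.0015,0.176,-0.4,1],[0.004,-0.0015,0.176,-0.4,1],[0.004,-0.0015,0.176,-0.4,1]]}}

```text
time: 3.82
eef_pos: [0.4948, 0.2566, 0.0759]
tool_rot: [0.0, 0.705, 0.709, 0.001]
ft_force: [0.5, -0.2, 6.5]
width: 0.115
finger_force: 3.5
```

```bash
python3 - <<'E'
from h import *
st()
E
```

```text
3.825 [0.4948 0.2566 0.0759] [3.000e-04 7.051e-01 7.092e-01 5.000e-04] F [ 0.51 -0.16  6.52] M [-0.17  0.1  -0.01] 0.11490824652286041 3.511238622595556
```

```bash
python3 - <<'E'
from h import *
st(); a=snap('wrist','w2'); b=snap('side','s2'); 
o=np.vstack([a[:,100:540],cv2.resize(b[90:230,200:400],(440,308))]);o=cv2.resize(o,(373,600));cv2.imwrite('pics/o2.png',o[:,:,::-1])
E
```

```text
3.825 [0.4948 0.2566 0.0759] [3.000e-04 7.051e-01 7.092e-01 5.000e-04] F [ 0.51 -0.16  6.52] M [-0.17  0.1  -0.01] 0.11490824652286041 3.511238622595556
```

View pics/o2.png

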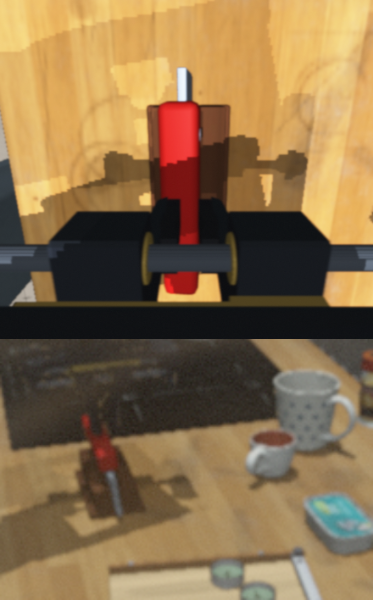

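```bash
python3 - <<'E'
from h import *
a=cv2.imread('pics/w2.png')[80:370,220:430];b=cv2.imread('pics/s2.png')[110:190,220:310];b2=cv2.imread('pics/a.png')
r=robot.capture('scene')[145:225,205:295,::-1]
o=np.hstack([cv2.resize(a,(434,600),interpolation=3),np.vstack([cv2.resize(b,(337,300),interpolation=3),cv2.resize(r,(337,300),interpolation=3)])]);cv2.imwrite('pics/o3.png',o)
E
```

```text
(no output)
```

View pics/o3.png

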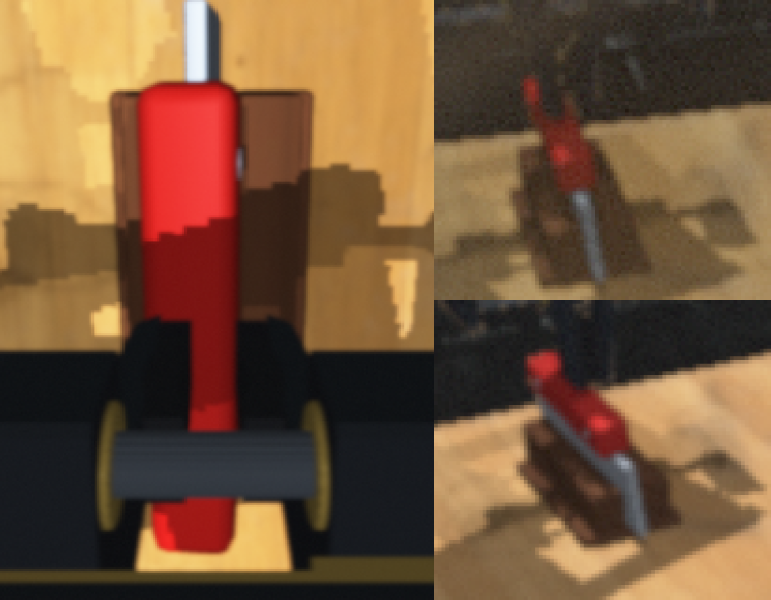

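The zoom shows the handle about 5 mm left of the gripper's centre. The left finger appears over it, the opening is only about 10 mm and the grip force is low, so this is not a proper grasp. I'll wait briefly to see whether the fingers are still moving.

Emit:
{"api": "move_arm", "payload": {"increments": [[0,0,0,0,1],[0,0,0,0,1],[0,0,0,0,1],[0,0,0,0,1]]}}

```text
time: 4.47
eef_pos: [0.4958, 0.2566, 0.0768]
tool_rot: [0.001, 0.705, 0.709, 0.001]
ft_force: [0.8, -1.1, 7.4]
width: 0.003
finger_force: 3.9
```

```bash
python3 - <<'E'
from h import *
st()
a=robot.capture('wrist')[60:370,160:490,::-1];b=robot.capture('side')[110:190,220:310,::-1]
r=robot.capture('scene')[145:225,205:295,::-1]
o=np.hstack([cv2.resize(a,(460,432),interpolation=3),np.vstack([cv2.resize(b,(243,216),interpolation=3),cv2.resize(r,(243,216),interpolation=3)])]);cv2.imwrite('pics/o4.png',o)
E
```

```text
4.475 [0.4958 0.2566 0.0768] [0.001  0.7051 0.7091 0.0014] F [ 0.83 -1.07  7.42] M [-0.17 -0.05  0.01] 0.0032283358889785285 3.899947067766334
```

View pics/o4.png

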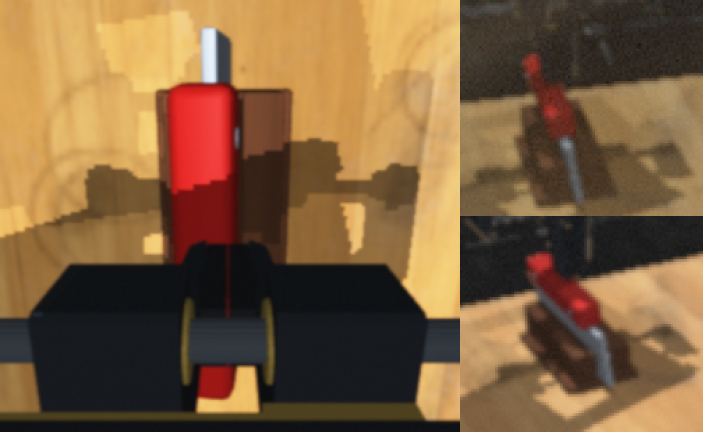

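The fingers have shut on top of the handle. The tips seem to end higher than the stated 22 mm ahead of the TCP. I'll check this against the first scene picture, where the gripper hangs free.

```bash
python3 - <<'E'
from h import *
Rt=rot([-3e-4,.1656,.9862,-8e-4]);t=np.array([.1875,.543,.2284])
for c in ['scene','side']:
  K,T=cam(c);Ti=np.linalg.inv(T)
  for y in (-.053,.053):
    for z in (.022,-.009,-.064):
      p=Ti[:3,:3]@(Rt@[0,y,z]+t)+Ti[:3,3];print(c,y,z,(K['fx']*p[0]/p[2]+K['cx']).round(1),(K['fy']*p[1]/p[2]+K['cy']).round(1))
a=cv2.imread('pics/a.png')[0:130,20:150];b=cv2.imread('pics/b.png')[0:130,40:170]
cv2.imwrite('pics/o5.png',cv2.resize(np.hstack([a,b]),(800,400),interpolation=3))
K,T=cam('wrist',dict(tool_rot=[0,1,0,0],eef_pos=[0,0,0]));he=np.linalg.inv(np.array(K['hand_eye']))
for x in(-.009,0,.009):
  for z in (.022,-.009):
    p=he[:3,:3]@[x,.044,z]+he[:3,3];print('w',x,z,K['fx']*p[0]/p[2]+K['cx'],K['fy']*p[1]/p[2]+K['cy'])
E
```

```text
scene -0.053 0.022 81.5 114.2
scene -0.053 -0.009 78.1 101.7
scene -0.053 -0.064 71.9 78.7
scene 0.053 0.022 92.3 102.2
scene 0.053 -0.009 89.4 90.6
scene 0.053 -0.064 84.0 69.2
side -0.053 0.022 105.1 71.4
side -0.053 -0.009 102.0 58.7
side -0.053 -0.064 96.3 35.2
side 0.053 0.022 123.1 60.1
side 0.053 -0.009 120.5 48.2
side 0.053 -0.064 115.6 26.3
w -0.009 0.022 393.9239993725884 239.71789434751935
w -0.009 -0.009 406.9922735476746 263.4451973052544
w 0 0.022 394.8254238695659 226.30478148872925
w 0 -0.009 408.2627137653366 247.89917674489104
w 0.009 0.022 395.7505468629282 212.53903720306013
w 0.009 -0.009 409.57287164496404 231.86714229663338
```

View pics/o5.png

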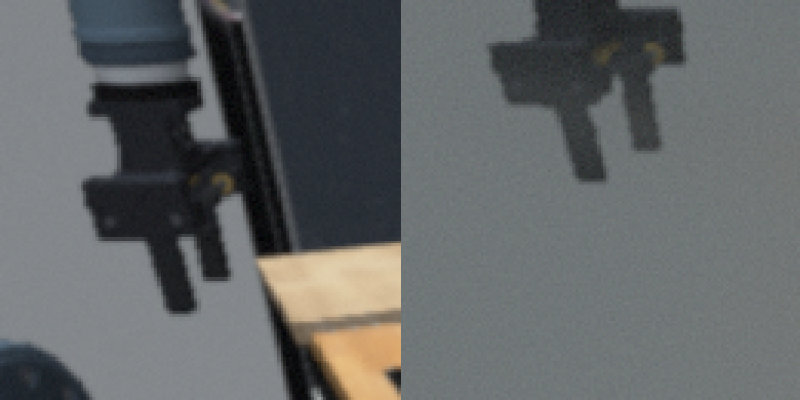

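The tips in the first pictures lie at scene (79,101) and (90,90). This matches tool z = -9 mm, not +22 mm, so the fingers end about 31 mm short of the stated TCP geometry. All grasp heights must be about 31 mm lower. I'll rise, open, and find the handle again.

Emit:
{"api": "move_arm", "payload": {"increments": [[0,0,-0.03,0,1],[0,0,-0.06,0,-1],[0,0,-0.1,0,-1],[0,0,-0.1,0,-1],[0,0,-0.1,0,-1],[0,0,-0.1,0,-1],[0,0,-0.1,0,-1]]}}

```text
time: 5.5
eef_pos: [0.4935, 0.2562, 0.1741]
tool_rot: [-0.001, 0.705, 0.709, -0.001]
ft_force: [-0.2, 0.6, 0.4]
width: 0.664
finger_force: 0.0
```

```bash
cat >m.py <<'E'
from h import *
s=st(); im=snap('wrist','w3'); K,T=cam('wrist',s)
hsv=cv2.cvtColor(im,cv2.COLOR_RGB2HSV)
red=(((hsv[...,0]<8)|(hsv[...,0]>172))&(hsv[...,1]>150)&(hsv[...,2]>40)).astype(np.uint8)
n,l,stt,c=cv2.connectedComponentsWithStats(red);i=1+np.argmax(stt[1:,4]);print(stt[i])
v,u=np.nonzero(l==i);p=toplane(np.c_[u,v],.085,K,T)[:,:2].astype(np.float32)
print('handle',cv2.minAreaRect(p*1000))
m=robot.silhouettes('holder','wrist')
for d in m[:1]:
  v,u=np.nonzero(d['mask']);print('holder',cv2.minAreaRect(toplane(np.c_[u,v],.038,K,T)[:,:2].astype(np.float32)*1000))
E
python3 m.py
```

```text
5.5 [0.4935 0.2562 0.1741] [-6.000e-04  7.051e-01  7.091e-01 -1.000e-03] F [-0.2   0.6   0.45] M [-0.1   0.05  0.01] 0.6637333031740776 0.0
[ 299  116   34  149 4519]
handle ((486.79193115234375, 257.80328369140625), (26.957130432128906, 126.81318664550781), 0.7165706157684326)
holder ((493.3052673339844, 252.59898376464844), (64.88566589355469, 130.03707885742188), 0.6703229546546936)
```

Emit:
{"api": "move_arm", "payload": {"increments": [[0.001,0,0,0,-1],[0.001,0,0,0,-1],[0.001,0,0.045,0,-1],[0.001,0,0.09,0,-1],[0.001,0,0.13,0,-1],[0.001,0,0.13,0,1],[0.001,0,0.13,0,1],[0.001,0,0.13,0,1],[0.001,0,0.13,0,1],[0.001,0,0.13,0,1],[0.001,0,0.13,0,1],[0.001,0,0.13,0,1],[0.001,0,0.13,0,1]]}}

```text
time: 7.22
eef_pos: [0.4942, 0.2575, 0.0454]
tool_rot: [0.0, 0.705, 0.709, 0.0]
ft_force: [-0.3, -0.6, 1.6]
width: 0.265
finger_force: 30.0
```

```bash
python3 m.py
```

```text
7.225 [0.4942 0.2575 0.0454] [0.     0.705  0.7092 0.    ] F [-0.31 -0.6   1.63] M [-0.12  0.09  0.03] 0.2652606101416374 29.95033864164725
[ 291  123   63  165 9608]
handle ((493.171630859375, 287.87890625), (23.90821647644043, 68.60881042480469), 0.08788944035768509)
holder ((493.4287109375, 252.7576446533203), (59.45294952392578, 131.27572631835938), 0.3812228739261627)
```

The handle is now held at 23 mm opening with 30 N. I'll lift it out and go high over the tray for one look.

Emit:
{"api": "move_arm", "payload": {"increments": [[0,0,-0.02,0,1],[0,0,-0.05,0,1],[0,0,-0.1,0,1],[-0.045,0.01,-0.135,2,1],[-0.095,0.023,-0.165,4,1],[-0.145,0.035,-0.195,6,1],[-0.195,0.048,-0.22,8,1],[-0.245,0.06,-0.245,8.8,1],[-0.295,0.072,-0.265,8.8,1],[-0.348,0.0836,-0.285,8.8,1],[-0.348,0.0836,-0.285,8.8,1],[-0.348,0.0836,-0.285,8.8,1]]}}

```text
time: 8.82
eef_pos: [0.5792, -0.0896, 0.3292]
tool_rot: [-0.001, 0.758, 0.653, -0.0]
ft_force: [-0.3, -0.0, -1.9]
width: 0.27
finger_force: 30.0
```

```bash
python3 - <<'E'
from h import *
s=st(); im=snap('wrist','w4')
for q in ['stop_rear','tray','scraper']: print(q,[(np.round(d['location'],4).tolist(),round(d['p'],2)) for d in robot.tip_of(q,'wrist')])
print([(np.round(d['location'],4).tolist(),round(d['p'],2)) for d in robot.boxes_of('tealight_1','wrist')])
E
```

```text
8.825 [ 0.5792 -0.0896  0.3292] [-1.100e-03  7.576e-01  6.528e-01 -3.000e-04] F [-0.29 -0.04 -1.87] M [-0.05  0.1  -0.02] 0.2700118738464667 29.954425860196352
stop_rear [([0.6473, -0.0757, 0.0063], 0.96)]
tray []
scraper [([0.5759, -0.0903, 0.2912], 0.66)]
[([0.3783, -0.1372, 0.006], 0.85), ([0.3785, -0.0364, 0.0084], 0.76), ([0.5729, 0.0083, 0.0136], 0.65), ([0.6087, -0.0356, 0.0158], 0.64), ([0.45, -0.2238, 0.0086], 0.41), ([0.7357, 0.0686, 0.0228], 0.38)]
```

View pics/w4.png

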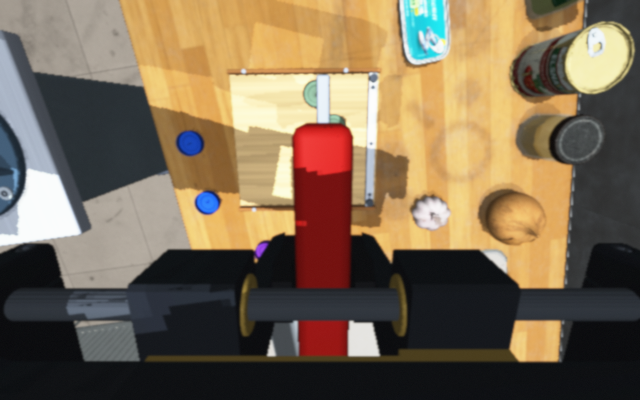

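The wrist picture shows the stop bar's near edge at about u=366 for rows 80–205, the tray's front edge at about u=232, and the held scraper upright at (322,200). I'll fit lines to both edges.

```bash
python3 - <<'E'
from h import *
s=robot.read_state(); K,T=cam('wrist',s)
g=cv2.GaussianBlur(cv2.imread('pics/w4.png',0),(3,3),0).astype(float); gx=np.abs(cv2.Sobel(g,cv2.CV_64F,1,0))
def fit(f,rows,z,name):
  pts=[]
  for v in rows:
    c=int(round(f(v)));w=gx[v,c-5:c+6]; pts.append((c-5+np.argmax(w),v))
  p=toplane(pts,z,K,T)[:,:2].astype(np.float32)
  vx,vy,x0,y0=cv2.fitLine(p,cv2.DIST_HUBER,0,.001,.001).ravel()
  a=np.degrees(np.arctan2(vy,vx))%180-90
  n=np.array([np.cos(np.radians(a)),np.sin(np.radians(a))])
  print(name,'yaw',a,'pt',x0,y0,'dist n.p',n@[x0,y0],'resid',np.std((p-[x0,y0])@n),[q[0] for q in pts[::15]])
fit(lambda v:229.5+(v-75)*9/132,range(80,200),.006,'front')
fit(lambda v:369-(v-80)*3/125,range(88,196),.018,'stop near')
fit(lambda v:378-(v-80)*4/125,range(88,196),.018,'stop far')
for v in (100,150,190): print(v,g[v,355:385].astype(int))
E
```

```text
front yaw -7.837593 pt 0.44983125 -0.027991692 dist n.p 0.4494463 resid 0.00093299407 [np.int64(229), np.int64(231), np.int64(232), np.int64(233), np.int64(235), np.int64(236), np.int64(237), np.int64(238)]
stop near yaw -7.61734 pt 0.6521064 -0.05207055 dist n.p 0.65325415 resid 0.0018784669 [np.int64(374), np.int64(368), np.int64(368), np.int64(368), np.int64(367), np.int64(367), np.int64(367), np.int64(371)]
stop far yaw -8.145317 pt 0.6627591 -0.06918151 dist n.p 0.6658751 resid 0.0007851644 [np.int64(374), np.int64(378), np.int64(377), np.int64(377), np.int64(376), np.int64(375), np.int64(375), np.int64(374)]
100 [235 235 235 235 235 235 235 235 235 235 233 227 223 230 243 250 252 252
 252 252 250 244 233 219 207 198 191 185 182 181]
150 [170 173 174 174 174 174 174 174 172 166 156 153 168 188 199 201 200 198
 193 182 165 144 124 113 112 117 123 132 143 153]
190 [167 168 168 168 168 168 168 165 158 147 148 167 187 196 197 198 198 194
 179 153 127 111 106 104 103 102 102 102 103 102]
```

Tray yaw is about -8.0° and the stop face lies at about d=0.651 along the tray's x direction. I'll set the blade down behind the cups at d=0.49.

Emit:
{"api": "move_arm", "payload": {"increments": [[0.005,-0.024,0.05,-0.5,1],[0.01,-0.048,0.1,-0.5,1],[0.0155,-0.072,0.15,-0.5,1],[0.0208,-0.0961,0.19,-0.5,1],[0.0208,-0.0961,0.22,-0.5,1],[0.0208,-0.0961,0.25,-0.5,1],[0.0208,-0.0961,0.27,-0.5,1],[0.0208,-0.0961,0.2825,-0.5,1],[0.0208,-0.0961,0.2825,-0.5,1],[0.0208,-0.0961,0.2825,-0.5,1]]}}

```text
time: 10.32
eef_pos: [0.4885, -0.0554, 0.0486]
tool_rot: [0.001, 0.754, 0.656, 0.0]
ft_force: [-0.3, 1.0, -1.2]
width: 0.267
finger_force: 30.0
```

```bash
python3 - <<'E'
from h import *
s=st(); print(rot(s['tool_rot']).round(4))
E
```

```text
10.325 [ 0.4885 -0.0554  0.0486] [6.000e-04 7.544e-01 6.564e-01 3.000e-04] F [-0.32  1.02 -1.22] M [-0.14  0.1   0.  ] 0.26663296104005896 29.954317845404148
[[ 1.383e-01  9.904e-01  1.300e-03]
 [ 9.904e-01 -1.383e-01 -5.000e-04]
 [-3.000e-04  1.400e-03 -1.000e+00]]
```

Emit:
{"api": "move_arm", "payload": {"increments": [[0,0.004,0.002,0,1],[0,0.011,0.002,0,1],[0,0.02,0.002,0,1],[0,0.029,0.002,0,1],[0,0.038,0.002,0,1],[0,0.047,0.002,0,1],[0,0.056,0.002,0,1],[0,0.065,0.002,0,1],[0,0.074,0.002,0,1],[0,0.083,0.002,0,1],[0,0.09,0.002,0,1],[0,0.095,0.002,0,1],[0,0.099,0.002,0,1],[0,0.102,0.002,0,1],[0,0.104,0.002,0,1],[0,0.105,0.002,0,1],[0,0.105,0.002,0,1]]}}

```text
time: 12.45
eef_pos: [0.5918, -0.0699, 0.0458]
tool_rot: [0.0, 0.755, 0.656, 0.0]
ft_force: [-0.2, 0.8, -1.4]
width: 0.27
finger_force: 30.0
```

```bash
cat > f.py <<'E'
from h import *
s=st(); n=np.array([.9904,-.1383,0]);m=np.array([.1383,.9904,0])
print('d',n@s['eef_pos'],'F along',n@s['ft_force'],'F lat',m@s['ft_force'])
E
python3 f.py
```

```text
12.45 [ 0.5918 -0.0699  0.0458] [1.000e-04 7.545e-01 6.563e-01 0.000e+00] F [-0.17  0.77 -1.36] M [-0.05  0.05  0.03] 0.2698101051184095 29.953847229480743
d 0.5958095710327236 F along -0.2728218852510953 F lat 0.7364261802920085
```

Emit:
{"api": "move_arm", "payload": {"increments": [[0,0.0015,0,0,1],[0,0.003,0,0,1],[0,0.0045,0,0,1],[0,0.006,0,0,1],[0,0.007,0,0,1],[0,0.0075,0,0,1],[0,0.0075,0,0,1]]}}

```text
time: 13.32
eef_pos: [0.5993, -0.0709, 0.0458]
tool_rot: [0.0, 0.755, 0.656, 0.0]
ft_force: [0.8, 0.0, -1.0]
width: 0.267
finger_force: 30.0
```

```bash
python3 f.py; python3 - <<'E'
from h import *
n=np.array([.9904,-.1383]);m=np.array([.1383,.9904])
for c in ('scene','side'):
  robot.capture(c)
  for d in robot.boxes_of('tealight_1',c):
    p=np.array(d['location'])[:2]
    if n@p>.54 and abs(m@p-.0135)<.1: print(c,(n@p).round(4),(m@p-.0135).round(4),round(d['p'],2))
E
```

```text
13.325 [ 0.5993 -0.0709  0.0458] [0.     0.7545 0.6563 0.    ] F [ 0.77  0.05 -1.02] M [-0.08  0.12 -0.01] 0.2668443804636724 29.95077155996114
d 0.6033113809944006 F along 0.7539328009328427 F lat 0.1548129961755272
scene 0.632 -0.0726 0.68
side 0.6273 -0.07 0.79
side 0.6318 -0.0199 0.62
side 0.6393 0.0225 0.46
```

Emit:
{"api": "move_arm", "payload": {"increments": [[0,0.0005,0,0,1],[0,0.001,0,0,1],[0,0.0015,0,0,1],[0,0.002,0,0,1],[0,0.0025,0,0,1],[0,0.0025,0,0,1]]}}

```text
time: 14.28
eef_pos: [0.6017, -0.0713, 0.0458]
tool_rot: [0.0, 0.755, 0.656, 0.0]
ft_force: [0.7, -0.4, -2.1]
width: 0.263
finger_force: 29.9
```

```bash
python3 f.py
```

```text
14.275 [ 0.6017 -0.0713  0.0458] [1.000e-04 7.545e-01 6.563e-01 0.000e+00] F [ 0.73 -0.4  -2.14] M [-0.03  0.14 -0.04] 0.2631771717412664 29.949607669841498
d 0.605828299212502 F along 0.7732688754815303 F lat -0.294296818957922
```

Emit:
{"api": "move_arm", "payload": {"increments": [[0,0.0004,0,0,1],[0,0.0008,0,0,1],[0,0.0012,0,0,1],[0,0.0015,0,0,1],[0,0.0015,0,0,1]]}}

```text
time: 14.9
eef_pos: [0.6032, -0.0715, 0.0458]
tool_rot: [0.0, 0.755, 0.656, 0.0]
ft_force: [-0.4, -0.8, -1.2]
width: 0.268
finger_force: 29.9
```

```bash
python3 f.py
```

```text
14.9 [ 0.6032 -0.0715  0.0458] [1.000e-04 7.545e-01 6.563e-01 0.000e+00] F [-0.35 -0.77 -1.25] M [-0.06  0.12 -0.01] 0.26793441596815265 29.948430354706943
d 0.6073165857423642 F along -0.24230392079819113 F lat -0.8103579899138553
```

Emit:
{"api": "move_arm", "payload": {"increments": [[0,0.0003,0,0,1],[0,0.0006,0,0,1],[0,0.001,0,0,1],[0,0.001,0,0,1]]}}

```text
time: 15.4
eef_pos: [0.6042, -0.0717, 0.0458]
tool_rot: [0.0, 0.755, 0.656, 0.0]
ft_force: [-0.0, -0.6, -1.5]
width: 0.269
finger_force: 29.9
```

Emit:
{"api": "move_arm", "payload": {"increments": [[0,0.0003,0,0,1],[0,0.0006,0,0,1],[0,0.0009,0,0,1],[0,0.0009,0,0,1]]}}

```text
time: 15.9
eef_pos: [0.6051, -0.0718, 0.0458]
tool_rot: [0.0, 0.755, 0.656, 0.0]
ft_force: [-0.3, -0.9, -1.6]
width: 0.27
finger_force: 29.9
```

```bash
python3 f.py
```

```text
15.9 [ 0.6051 -0.0718  0.0458] [0.     0.7545 0.6563 0.    ] F [-0.33 -0.94 -1.65] M [-0.08  0.12  0.05] 0.26952941308507805 29.948179805651307
d 0.6091923931248018 F along -0.20082807946222578 F lat -0.9795548369653228
```

Emit:
{"api": "move_arm", "payload": {"increments": [[0,0.0003,0,0,1],[0,0.0006,0,0,1],[0,0.0008,0,0,1],[0,0.0008,0,0,1]]}}

```text
time: 16.4
eef_pos: [0.6058, -0.0719, 0.0458]
tool_rot: [0.0, 0.755, 0.656, 0.0]
ft_force: [-0.3, -0.4, -1.5]
width: 0.27
finger_force: 29.9
```

Emit:
{"api": "move_arm", "payload": {"increments": [[0,0.0003,0,0,1],[0,0.0006,0,0,1],[0,0.0008,0,0,1],[0,0.0008,0,0,1]]}}

```text
time: 16.9
eef_pos: [0.6067, -0.072, 0.0458]
tool_rot: [0.0, 0.755, 0.656, 0.0]
ft_force: [-1.1, 0.2, -1.6]
width: 0.274
finger_force: 29.9
```

```bash
python3 f.py
```

```text
16.9 [ 0.6067 -0.072   0.0458] [0.     0.7545 0.6563 0.    ] F [-1.11  0.24 -1.62] M [-0.06  0.14  0.03] 0.27353653901321817 29.947610548697412
d 0.6108048103480275 F along -1.1278171459648674 F lat 0.08570108832781131
```

Emit:
{"api": "move_arm", "payload": {"increments": [[0,0.0003,0,0,1],[0,0.0005,0,0,1],[0,0.0005,0,0,1]]}}

```text
time: 17.27
eef_pos: [0.6069, -0.072, 0.0458]
tool_rot: [-0.0, 0.755, 0.656, -0.0]
ft_force: [-1.5, 0.1, -1.4]
width: 0.271
finger_force: 29.9
```

Emit:
{"api": "move_arm", "payload": {"increments": [[0,0.0003,0,0,1],[0,0.0005,0,0,1],[0,0.0005,0,0,1]]}}

```text
time: 17.65
eef_pos: [0.6072, -0.072, 0.0457]
tool_rot: [-0.0, 0.755, 0.656, -0.0]
ft_force: [-3.7, 1.1, 0.8]
width: 0.267
finger_force: 29.9
```

```bash
python3 f.py
```

```text
17.65 [ 0.6072 -0.072   0.0457] [-4.000e-04  7.545e-01  6.563e-01 -3.000e-04] F [-3.72  1.12  0.77] M [0.04 0.92 0.01] 0.26682069338897557 29.913122397847474
d 0.6112864817188691 F along -3.841685301093582 F lat 0.5922267343968748
```

Contact with the stop shows at d≈0.611, with no yaw moment. I'll build up to about 7 N.

Emit:
{"api": "move_arm", "payload": {"increments": [[0,0.0003,0,0,1],[0,0.0004,0,0,1],[0,0.0004,0,0,1]]}}

```text
time: 18.02
eef_pos: [0.6073, -0.072, 0.0457]
tool_rot: [-0.001, 0.754, 0.656, -0.0]
ft_force: [-5.3, 0.7, 1.7]
width: 0.269
finger_force: 29.9
```

```bash
python3 f.py
```

```text
18.025 [ 0.6073 -0.072   0.0457] [-7.000e-04  7.545e-01  6.563e-01 -5.000e-04] F [-5.27  0.73  1.73] M [ 0.05  1.2  -0.03] 0.2692106775351573 29.91038393229246
d 0.6114448193777191 F along -5.318077691450771 F lat -0.010032423904239947
```

Emit:
{"api": "move_arm", "payload": {"increments": [[0,0.0002,0,0,1],[0,0.0004,0,0,1],[0,0.0004,0,0,1],[0,0.0004,0,0,1]]}}

```text
time: 18.52
eef_pos: [0.6074, -0.072, 0.0456]
tool_rot: [-0.001, 0.754, 0.656, -0.001]
ft_force: [-6.2, 0.4, 1.4]
width: 0.267
finger_force: 29.9
```

```bash
python3 f.py
```

```text
18.525 [ 0.6074 -0.072   0.0456] [-9.000e-04  7.545e-01  6.563e-01 -7.000e-04] F [-6.15  0.37  1.42] M [ 0.11  1.38 -0.01] 0.26726186931566176 29.911570348776877
d 0.611520597125273 F along -6.1432848742106145 F lat -0.48672917271672833
```

Emit:
{"api": "move_arm", "payload": {"increments": [[0,0.0002,0,0,1],[0,0.0002,0,0,1],[0,0.0002,0,0,1],[0,0.0002,0,0,1],[0,0.0002,0,0,1],[0,0.0002,0,0,1],[0,0.0002,0,0,1],[0,0.0002,0,0,1],[0,0.0002,0,0,1],[0,0.0002,0,0,1]]}}

```text
time: 19.77
eef_pos: [0.6074, -0.072, 0.0455]
tool_rot: [-0.001, 0.754, 0.656, -0.001]
ft_force: [-7.7, 0.8, 2.7]
width: 0.269
finger_force: 29.9
```

```bash
python3 f.py; python3 - <<'E'
from h import *
n=np.array([.9904,-.1383]);m=np.array([.1383,.9904])
for c in ('scene','side'):
  robot.capture(c)
  for d in robot.boxes_of('tealight_1',c):
    p=np.array(d['location'])[:2]
    if n@p>.54 and abs(m@p-.0135)<.1: print(c,(n@p).round(4),(m@p-.0135).round(4),round(d['p'],2))
E
```

```text
19.775 [ 0.6074 -0.072   0.0455] [-0.0011  0.7545  0.6563 -0.0009] F [-7.7   0.76  2.69] M [ 0.07  1.49 -0.08] 0.2689402908501294 29.912911606952548
d 0.611532272295461 F along -7.726625650257303 F lat -0.3113180907851262
scene 0.6388 -0.0728 0.77
side 0.6356 -0.0692 0.76
side 0.6411 -0.0189 0.65
side 0.648 0.0237 0.4
```

The row was held at about 7.2 N for over a second. Now I back off and lift.

Emit:
{"api": "move_arm", "payload": {"increments": [[0,-0.001,0,0,1],[0,-0.003,0,0,1],[0,-0.01,0,0,1],[0,-0.025,0,0,1],[0,-0.05,0,0,1],[0,-0.06,-0.03,0,1],[0,-0.06,-0.07,0,1],[0,-0.06,-0.12,0,1],[0,-0.06,-0.15,0,1],[0,-0.06,-0.15,0,1],[0,-0.06,-0.15,0,1]]}}

```text
time: 21.35
eef_pos: [0.5484, -0.0637, 0.1943]
tool_rot: [-0.001, 0.755, 0.656, -0.0]
ft_force: [-0.7, -0.3, -0.9]
width: 0.264
finger_force: 30.0
```

```bash
python3 f.py; python3 - <<'E'
from h import *
n=np.array([.9904,-.1383]);m=np.array([.1383,.9904])
s=robot.read_state(); Rt=rot(s['tool_rot'])
print('to holder (tool axes)',Rt.T@(np.array([.4942,.2535,.15])-s['eef_pos']),'yaw',np.degrees(np.arctan2(Rt[1,1],Rt[0,1])))
im=snap('scene','e')
for d in robot.boxes_of('tealight_1','scene'):
    p=np.array(d['location'])[:2]
    if n@p>.54 and abs(m@p-.0135)<.1: print((n@p).round(4),(m@p-.0135).round(4),round(d['p'],2))
snap('side','e2')
for d in robot.boxes_of('tealight_1','side'):
    p=np.array(d['location'])[:2]
    if n@p>.54 and abs(m@p-.0135)<.1: print((n@p).round(4),(m@p-.0135).round(4),round(d['p'],2))
E
```

```text
21.35 [ 0.5484 -0.0637  0.1943] [-7.000e-04  7.545e-01  6.562e-01 -4.000e-04] F [-0.68 -0.29 -0.89] M [-0.06  0.09 -0.01] 0.26437463343808004 29.954321603290737
d 0.5519041980259449 F along -0.6317836313899607 F lat -0.37842060542925887
to holder (tool axes) [ 0.30658596 -0.09755921  0.04457919] yaw -7.971920757905014
0.6315 0.0718 0.72
0.6339 0.0246 0.67
0.635 -0.0278 0.66
0.6344 -0.0707 0.49
0.6327 -0.0713 0.69
0.6323 0.0278 0.6
0.6334 0.0708 0.59
0.6289 -0.0209 0.54
```

The four cups are in line at d≈0.633, snug by geometry. Now back to the holder.

Emit:
{"api": "move_arm", "payload": {"increments": [[0.045,-0.014,0,-1.2,1],[0.09,-0.028,0,-2.4,1],[0.135,-0.042,0,-3.6,1],[0.18,-0.056,0,-4.8,1],[0.225,-0.071,0,-6,1],[0.27,-0.086,0.02,-7.2,1],[0.3066,-0.0976,0.0445,-8.4,1],[0.3066,-0.0976,0.0445,-8.4,1],[0.3066,-0.0976,0.0445,-8.4,1],[0.3066,-0.0976,0.0445,-8.4,1],[0.3066,-0.0976,0.0445,-8.4,1]]}}

```text
time: 22.92
eef_pos: [0.4958, 0.2524, 0.152]
tool_rot: [0.0, 0.705, 0.709, 0.0]
ft_force: [-0.8, -1.0, -1.3]
width: 0.269
finger_force: 30.0
```

```bash
python3 - <<'E'
from h import *
s=st();Rt=rot(s['tool_rot']); print('yaw',np.degrees(np.arctan2(Rt[1,1],Rt[0,1])))
robot.capture('wrist')
print([(np.round(d['location'],4),d['p']) for q in ('holder','scraper') for d in robot.tip_of(q,'wrist')])
E
```

```text
22.925 [0.4958 0.2524 0.152 ] [4.000e-04 7.050e-01 7.092e-01 5.000e-04] F [-0.82 -0.96 -1.3 ] M [-0.17  0.06 -0.04] 0.26880191603631254 29.954277703072876
yaw 0.33862673907933954
[(array([0.495 , 0.2512, 0.1154]), 0.88)]
```

Emit:
{"api": "move_arm", "payload": {"increments": [[0.001,-0.0015,0.03,0,1],[0.001,-0.0015,0.055,0,1],[0.001,-0.0015,0.062,0,1],[0.001,-0.0015,0.062,0,1],[0.001,-0.0015,0.062,0,1]]}}

```text
time: 23.7
eef_pos: [0.4944, 0.2544, 0.0905]
tool_rot: [0.001, 0.704, 0.71, 0.001]
ft_force: [-0.8, -0.8, -1.4]
width: 0.271
finger_force: 30.0
```

```bash
python3 f.py
```

```text
23.7 [0.4944 0.2544 0.0905] [5.000e-04 7.045e-01 7.098e-01 9.000e-04] F [-0.81 -0.77 -1.38] M [-0.05  0.   -0.03] 0.2712726286916308 29.95430245762691
d 0.45450671162685874 F along -0.6938279829856213 F lat -0.8792856090297416
```

Emit:
{"api": "move_arm", "payload": {"increments": [[-0.0015,0,0.007,0,1],[-0.0015,0,0.014,0,1],[-0.0015,0,0.02,0,1],[-0.0015,0,0.02,0,1]]}}

```text
time: 24.2
eef_pos: [0.4929, 0.2526, 0.0685]
tool_rot: [-0.0, 0.704, 0.71, -0.001]
ft_force: [0.5, -0.3, -2.5]
width: 0.266
finger_force: 30.0
```

```bash
python3 f.py
```

```text
24.2 [0.4929 0.2526 0.0685] [-4.000e-04  7.044e-01  7.098e-01 -7.000e-04] F [ 0.49 -0.3  -2.54] M [-0.12  0.12 -0.03] 0.26619132536732887 29.954315631184727
d 0.45326422386282067 F along 0.5259013679328827 F lat -0.2258340964343929
```

Emit:
{"api": "move_arm", "payload": {"increments": [[0,0,0.008,0,1],[0,0,0.015,0,1],[0,0,0.02,0,1],[0,0,0.022,0,1],[0,0,0.0235,0,1],[0,0,0.0235,0,1]]}}

```text
time: 24.95
eef_pos: [0.4936, 0.2527, 0.0458]
tool_rot: [0.0, 0.704, 0.71, 0.0]
ft_force: [0.2, 0.3, -1.5]
width: 0.267
finger_force: 30.0
```

```bash
python3 f.py
```

```text
24.95 [0.4936 0.2527 0.0458] [0.     0.7044 0.7098 0.    ] F [ 0.22  0.34 -1.49] M [-0.07  0.05  0.02] 0.26711805172962394 29.954288243316114
d 0.4538749547867991 F along 0.1756125285461992 F lat 0.3687078486740866
```

Emit:
{"api": "move_arm", "payload": {"increments": [[0,0,0.0008,0,1],[0,0,0.0015,0,1],[0,0,0.0015,0,1]]}}

```text
time: 25.32
eef_pos: [0.4939, 0.2528, 0.0454]
tool_rot: [0.0, 0.704, 0.71, 0.0]
ft_force: [-2.7, -0.8, 6.4]
width: 0.266
finger_force: 29.9
```

```bash
python3 f.py
```

```text
25.325 [0.4939 0.2528 0.0454] [2.000e-04 7.044e-01 7.098e-01 3.000e-04] F [-2.7  -0.8   6.42] M [-0.23  0.65  0.01] 0.2659824215239821 29.91723182843998
d 0.454242558926177 F along -2.560321505278857 F lat -1.165296921961092
```

Seated on the slot floor. I'll open straight, then rise.

Emit:
{"api": "move_arm", "payload": {"increments": [[0,0,-0.001,0,1],[0,0,-0.001,0,-1],[0,0,-0.001,0,-1],[0,0,-0.001,0,-1],[0,0,-0.001,0,-1],[0,0,-0.001,0,-1],[0,0,-0.001,0,-1],[0,0,-0.04,0,-1],[0,0,-0.09,0,-1],[0,0,-0.14,0,-1],[0,0,-0.18,0,-1],[0,0,-0.18,0,-1],[0,0,-0.18,0,-1],[0,0,-0.18,0,-1]]}}

```text
time: 27.08
eef_pos: [0.4925, 0.2524, 0.2225]
tool_rot: [-0.001, 0.704, 0.71, -0.001]
ft_force: [-0.2, -0.3, 0.0]
width: 1.0
finger_force: 0.0
```

```bash
sed -i s/w3/w9/ m.py; python3 m.py; python3 - <<'E'
from h import *
n=np.array([.9904,-.1383]);m=np.array([.1383,.9904])
a=snap('scene','z1'); 
for q in ['scraper','mug_2','tin_2','garlic_1']: print(q,[(np.round(d['location'],3).tolist(),round(d['p'],2)) for d in robot.tip_of(q,'scene')])
for d in robot.boxes_of('tealight_1','scene'):
    p=np.array(d['location'])[:2]
    if n@p>.54 and abs(m@p-.0135)<.1: print((n@p).round(4),(m@p-.0135).round(4),round(d['p'],2))
w=cv2.imread('pics/w9.png')
cv2.imwrite('pics/z.png',np.hstack([cv2.resize(a[140:310,210:440,::-1],(500,370),interpolation=3),cv2.resize(w[60:280,220:400],(300,367),interpolation=3)[:367].copy() if 0 else cv2.resize(w[60:280,230:410],(300,370),interpolation=3)]))
E
```

```text
27.075 [0.4925 0.2524 0.2225] [-0.0008  0.7044  0.7098 -0.0014] F [-0.25 -0.3   0.01] M [-0.05  0.09 -0.01] 0.9999416613039744 0.0
[ 313  115   27  129 3210]
handle ((494.3525695800781, 253.16656494140625), (25.453401565551758, 128.48829650878906), 0.24825821816921234)
holder ((493.2731628417969, 252.49810791015625), (64.80772399902344, 128.59255981445312), 0.5482690334320068)
scraper [([0.496, 0.25, 0.008], 0.88), ([0.65, -0.075, 0.005], 0.25)]
mug_2 [([0.706, 0.238, 0.002], 0.66)]
tin_2 [([0.741, 0.074, -0.002], 0.87)]
garlic_1 [([0.735, -0.206, 0.001], 0.69)]
0.6342 0.0741 0.64
0.6372 0.0233 0.63
0.6335 -0.0719 0.59
0.6316 -0.0256 0.56
```

View pics/z.png

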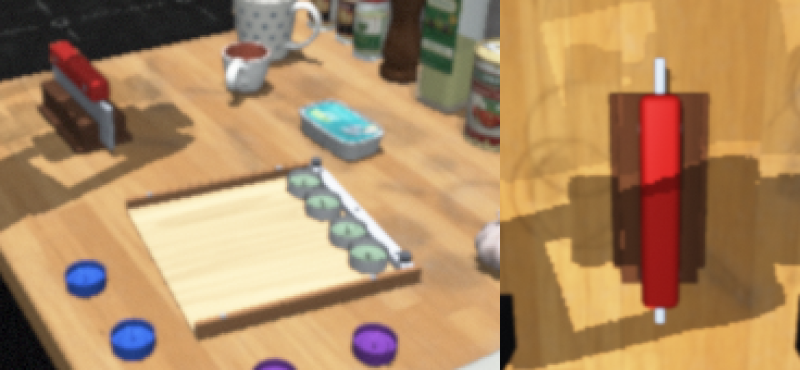

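The picture shows the four cups in one straight row against the stop, from (305,180) to (368,255). The scraper stands upright and centred in its holder at (80,95), and the bystanders are unmoved.

```bash
python3 -c "
from bench import robot
print(robot.job_done())"
```

```text
the job is handed in; nothing more can be done
None
```

The job is handed in: the four tealights are in one row snug against the stop, pressed home at about 7 N for over a second. The scraper is back upright in its holder and the mug, tin and garlic have not moved; my first grasp closed on top of the handle (tips about 31 mm shorter than stated) and was redone lower.

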